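# Stack and clamp the test sieves on a sieve shaker

## Robot

A 7-joint arm with a two-finger parallel gripper is mounted at the origin on the work surface. World frame = base frame: x ahead of the robot, y to its left, z up, the work surface at z = 0. Lengths are in m, angles in rad, forces in N, time in s.
With the tool pointing down it reaches from about 0.425 to 0.925 m from the base axis. Payload 6.8 kg.
Tool frame: the origin (TCP) lies midway between the tips of the shut fingers; the grasp point (between the pads) lies bot.grip_point_offset behind it (bot.grip_point_offset is the distance from the TCP to the grasp point, in m); z points along the fingers, y is the line along which they close (so a half turn about z gives the same grasp; the last joint's range is limited). The gripper opens to 85 mm and grips with 20 to 120 N. Pads are 22 mm wide; open, the fingers measure 114 mm over their backs; the gripper's body (76 mm by 85 mm) begins 54 mm behind the grasp point. The pads swing forward as they close: fully open they stand 13 mm farther back than shut.
Start: joints at [-1.23, 0.477, 0.022, 1.555, -0.011, 1.109, -0.083], TCP at [0.293, 0.608, 0.231] pointing down, gripper open.
Joint ranges: [-2.96, 2.96], [-0.34, 2.1], [-1.41, 1.46], [0.24, 2.44], [-1.37, 4.51], [0.17, 1.92], [-2.96, 2.96]. Speed limits (rad/s): [2.39, 2.39, 3.14, 3.14, 3.14, 3.14, 3.14].

## Interface

Orientations are given as a unit quaternion [w, x, y, z].
In Python, from station import get_obs, cams, job, bot gives the robot as it stands.
- The arm moves only by the tool arm_command, never from a script. Its argument "rows" is a list that holds one entry, the list of rows, each a list of 5 numbers: the finger opening in mm, from 0 to 85.4, then the shift along the world's x, y, z in units of 60 mm (1.0 is 60 mm), then the turn about the world's z in units of 0.08 rad (1.0 is 0.08 rad). In form: [[[grip, x, y, z, turn], ...]]. A call has exactly 10 rows; each row shifts and turns the commanded pose from where the row before left it; what a row does not reach is not made up. A row lasts 1/8 s, in which the tool goes at most 62.5 mm and 10.7 degrees, less where a joint would pass 70% of its speed; a pose out of reach is approached as far as the arm can. A call with a number of a shift or a turn outside -1 to 1 is refused whole. A call with a gripper value outside its range is refused whole. The fingers move at their own pace and stop on an object; "newtons" is the grip in N (left out, the last holds). Time passes only in rows, so rows that do not move let the fingers close, or fill a call up. It gives the time, the measured TCP pose, the force, the opening and the grip force at its end, in the units of the state.
- get_obs(): the state, without advancing time (a new reading comes with each control period).
- cams.read_camera(name): name is "scene" or "top"; returns the picture (420x560x3 uint8, red, green, blue); there is no depth.
- cams.camera_params(name): a dict with "K" (3x3 intrinsics, pixels), "extrinsics" (4x4, takes a point from camera to world coordinates). Camera axes: x right, y down, z forward; pixel columns grow to the right and rows downward; lengths in m; the calibration is good to about 2 mm. A picture is of the moment at which its call begins. camera_params takes no time and is no camera call.
- job.hand_in(): hands the job in; it is judged then, once.
The state is a dict: "t": time; "q": joint angles; "joint_vel": joint speeds; "joint_torque": joint torques, N m; "eef_pos": TCP position; "tool_rot": TCP orientation; "contact_force": force on the tool from outside, world axes, zero at the start; "torque": the same for the moment, N m; "gripper_width": opening from 0.0 (shut) to 1.0 (fully open); "grasp_force": force on a finger pad.
Only numpy, scipy, OpenCV 4.12 (cv2) and the standard library are available. Lean on these libraries where they do the work, as an engineer would, in place of code of your own. Each camera call takes 0.05 s, during which the arm holds its last target. There are 200 camera calls.

## Task

Set up the small sieve shaker for its test run: nest the fine sieve (low frame, plain grey cloth) in the receiver pan on the shaker and the coarse sieve (taller frame, open grid) in the fine one, each upright and fully home, without forcing them. Then swing the clamp arm round to its stop over the stack and lower it until its sprung foot, resting on the coarse sieve, is pushed about halfway up, never until it bottoms out. Leave everything else on the bench where it stands.

Things in the scene. Friction and masses are not known exactly. Their poses are not given: they have to be found in the camera images.
- sieve_fine: Fine test sieve, plain steel, round, 42 mm high, 0.08-0.17 kg: skirt (lower 10 mm) 60 mm outer diameter, 1 mm bevel at the foot; frame above it 66 mm outer, wall 2 mm, mouth 62 mm; plain grey cloth. Its skirt drops into the mouth below, 1 mm play all round, until the step 10 mm above the foot rests on that rim. Origin: centre of the foot; z: axis, towards the mouth, at first leaning 0.45 rad.
- sieve_coarse: Coarse test sieve, plain steel, all diameters and skirt as the fine one, but 52 mm high (frame from 10 to 52 mm), 0.11-0.23 kg, with an open grid of bars instead of cloth. Origin: centre of the foot; z: its axis, towards the mouth. It too starts leaning 0.45 rad on the sloping rack; the two sieves may lie in either place.
- rack: Fixed plywood sieve rack, 280 mm long (its y) and 130 mm deep; its shelf slopes 0.45 rad, with the low edge and an 8 mm lip towards its -x (the robot side). The two sieves lie flat on the slope against the lip, about 140 mm apart along y. Origin: centre of its underside.
- seat (a point): Centre of the mouth of the receiver pan, level with its rim. The pan is fixed on the shaker's plate: mouth 62 mm, outer diameter 66 mm, 29 mm deep, rim 145 mm above the table. z up, x towards the shaker's column, 115 mm away. With both sieves home the top rim is 74 mm above this point.
- column (a point): Top of the shaker's upright steel column (18 mm thick, 336 mm above the table), on its axis. The clamp arm slides on this column and turns about it.
- clamp_knob (a point): Black round upright grip knob at the end of the clamp arm, 28 mm diameter, from 12 mm above to 19 mm below this point on its axis; 25 mm below it are the arm's bar (22 mm wide) and boss (34 mm). It is 115 mm from the column axis, straight above the foot, whose underside (unloaded) is 70 mm below this point.
- clamp_slide (a joint): How far the clamp arm is lowered on the column, m, 0 (top) to 0.07. It stays where it is left: down takes about 7 N, up about 17 N, plus the foot's spring. At 0 the foot's underside is 36 mm above the top rim of the complete stack. It starts at 0 to 0.015.
- clamp_arm (a joint): Turn of the clamp arm about the column, rad, from 0 (parked aside) to 1.7 (against its stop, the foot exactly over the seat); it grows anticlockwise seen from above. Light friction, stays where it is left. It starts between 0 and 0.35.
- clamp_foot (a joint): How far the sprung foot (rubber-faced disc, 68 mm diameter) under the arm's end is pushed up, m: 0 free, 0.020 bottomed out. It yields from about 3 N and takes 0.5 N more for each mm: about 8 N at half travel, 13 N at the end.
- jar: Bystander: closed glass jar, 54 mm diameter, 75 mm high, loose. Origin: centre of its underside.
- brush: Bystander: sieve brush, about 170 mm long, lying loose on the table.
- sieve_lid: Bystander: flat steel sieve lid with a small knob, 68 mm diameter, 24 mm high, loose. Not used here. Origin: centre of its underside.
- bottle: Bystander: white bottle, 60 mm diameter, 150 mm high, loose, standing between rack and shaker, beyond them. Origin: centre of its underside.
- spanner: Bystander: spanner, about 160 mm long, lying loose behind the rack.
- beaker: Bystander: steel beaker, 72 mm diameter, 85 mm high, loose. Origin: centre of its underside.
- tape: Bystander: cardboard reel, 100 mm diameter, 24 mm high, lying loose. Origin: centre of its underside.
- shaker: Fixed sieve shaker: grey box 200 x 200 mm, 90 mm high, with a plate (120 mm diameter, rigid), the receiver pan and the column on top. Origin: centre of its underside; the seat is 30 mm to its -x, the column 85 mm to its +x.
Things that resemble listed ones, but are neither listed nor needed, are in the scene too. Leave any blue or purple look-alike of the sieve_coarse alone.

How it is judged:
By the outcome, as a careful person would: the job done as asked, in the order asked, and still so for the second after the job is handed in, with the robot touching nothing.
It also fails if it takes over 72 s, if anything falls off the work surface, if the arm or the gripper's body presses on something with over 40 N, if the wrist force passes 120 N, or if a joint passes its speed limit or range.

## Working session

There is one attempt and no reset: what is moved stays moved. The work goes in short steps, Python scripts to look and compute and a tool call to move; the robot and the scene stay as the last step left them, time stands still between calls to the robot, and variables do not carry over. Pictures are saved under pics/ and viewed, at most 11 in all, crops included, and the job is handed in when it is done.

Besides the shell and the picture viewer there is one more tool, called after ">>>" in YAML: its name, and indented under it one key for each argument. arm_command: Moves the arm, as the interface text tells. Its arguments: {"type":"object","properties":{"rows":{"type":"array"},"newtons":{"type":"number"}},"required":["rows"]}

```bash
mkdir -p pics; ls; python3 - <<'E'
from station import get_obs, cams, job, bot
import cv2,numpy as np
for n in("scene","top"):
    im=cams.read_camera(n); cv2.imwrite(f"pics/{n}0.png",im[:,:,::-1])
    p=cams.camera_params(n); print(n,np.round(p["K"],1).tolist(),np.round(p["extrinsics"],4).tolist())
o=get_obs(); print(o); print(bot.grip_point_offset)
E
```

```text
pics
scene [[485.4, 0.0, 284.6], [0.0, 485.4, 210.2], [0.0, 0.0, 1.0]] [[0.1546, 0.7079, -0.6891, 1.35], [0.988, -0.1085, 0.1103, -0.1408], [0.0033, -0.6979, -0.7162, 1.0547], [0.0, 0.0, 0.0, 1.0]]
top [[450.6, 0.0, 279.7], [0.0, 450.6, 215.2], [0.0, 0.0, 1.0]] [[0.0253, -0.9908, 0.1327, 0.3587], [-0.9996, -0.0238, 0.013, -0.0134], [-0.0097, -0.133, -0.9911, 1.4975], [0.0, 0.0, 0.0, 1.0]]
{'t': 0.1, 'q': array([-1.23011755,  0.47772124,  0.02234655,  1.55636753, -0.01147131,
        1.10927133, -0.0830979 ]), 'joint_vel': array([ 2.78253375e-04, -2.45033705e-03,  3.15277154e-04, -1.80735695e-03,
       -8.54031215e-04, -8.60954443e-05,  8.58985215e-04]), 'joint_torque': array([ 3.62933788e-03, -5.97757208e+01,  1.61337074e+00, -2.81954491e+01,
        1.28210010e-02,  5.01512404e-03, -2.71977922e-05]), 'eef_pos': array([0.29264772, 0.60766985, 0.23041415]), 'tool_rot': array([-1.10144359e-04,  2.22495764e-01,  9.74933312e-01, -8.12151811e-04]), 'contact_force': array([-0.40754564, -0.47435753, -1.36840418]), 'torque': array([ 0.01965323,  0.03994048, -0.03161722]), 'grasp_force': 0.0, 'gripper_width': 1.0012835904453947}
0.0187
```

View pics/scene0.png

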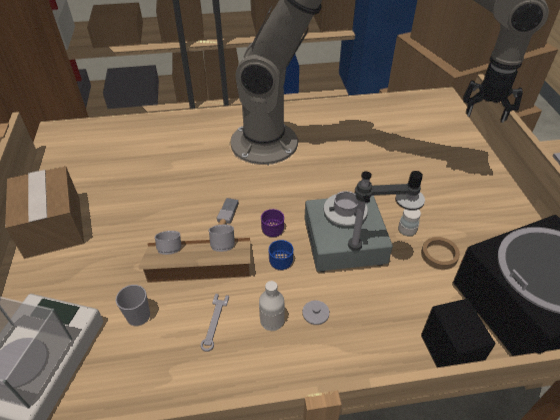

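View pics/top0.png

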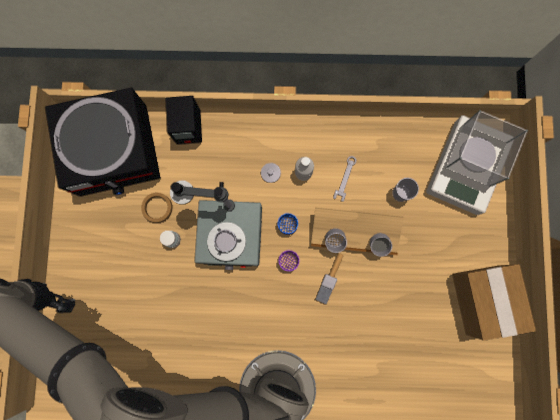

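The scene view shows two steel sieves on the rack, at about (168,242) and (222,236). The look-alikes are purple (273,223) and blue (281,255), and the beaker is at (135,305). The shaker pan is at (346,204) and the clamp knob at (415,180). In the top view the sieves are at (335,240) and (381,244), the pan at (226,242), the knob at (177,188) and the column near (221,187). I'll take one close crop to tell fine from coarse.

```bash
python3 - <<'E'
import cv2,numpy as np
t=cv2.imread("pics/top0.png");s=cv2.imread("pics/scene0.png")
f=lambda im,x,y,w,h,W,H:cv2.resize(im[y:y+h,x:x+w],(W,H),interpolation=cv2.INTER_CUBIC)
a=np.hstack([f(t,305,205,100,75,400,300),f(t,155,165,110,110*3//4,400,300)])
b=np.hstack([f(s,135,205,130,97,400,300),f(s,300,160,135,101,400,300)])
cv2.imwrite("pics/crop1.png",np.vstack([a,b]))
E
```

```text
(no output)
```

View pics/crop1.png

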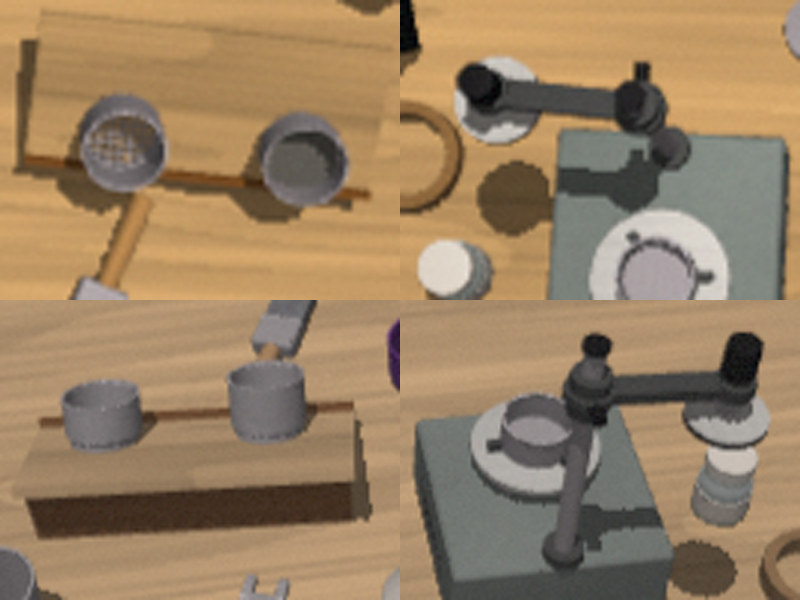

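The crop shows the coarse sieve (taller, open grid) at top-view (335,240) and scene (221,232). The fine one (low, grey cloth) is at top-view (381,244) and scene (168,237). The blue and purple look-alikes are ruled out. Next I triangulate and check with an overlay.

```bash
cat > h.py <<'E'
import cv2,numpy as np
from station import get_obs,cams,bot
C={n:cams.camera_params(n) for n in("scene","top")}
def P(n):
    return C[n]["K"]@np.linalg.inv(C[n]["extrinsics"])[:3]
def tri(s,t):
    X=cv2.triangulatePoints(P("scene"),P("top"),np.float64(s),np.float64(t)).ravel();X=X[:3]/X[3]
    r=[np.round(proj(n,[X])[0]-p,1).tolist() for n,p in(("scene",s),("top",t))]
    return X,r
def proj(n,X):
    h=np.c_[np.atleast_2d(X),np.ones(len(np.atleast_2d(X)))]@P(n).T
    return h[:,:2]/h[:,2:]
def onz(n,p,z):
    E=C[n]["extrinsics"];d=E[:3,:3]@np.linalg.inv(C[n]["K"])@[p[0],p[1],1];o=E[:3,3]
    return o+d*(z-o[2])/d[2]
def circ(c,ax,r):
    ax=np.array(ax)/np.linalg.norm(ax);u=np.cross(ax,[0.3,1,0]);u/=np.linalg.norm(u);v=np.cross(ax,u)
    a=np.linspace(0,2*np.pi,60)[:,None]
    return np.array(c)+r*(np.cos(a)*u+np.sin(a)*v)
def cyl(c,yaw,tilt,prof):  # c foot centre; tilted toward -x' of yaw
    ax=np.array([-np.sin(tilt)*np.cos(yaw),-np.sin(tilt)*np.sin(yaw),np.cos(tilt)])
    return [circ(np.array(c)+ax*z,ax,r) for z,r in prof]
def crop(ims,items,wins,out,s=4,W=400,H=300):
    """wins: (cam,cx,cy); items: 3D polylines"""
    ps=[]
    for n,cx,cy in wins:
        x0,y0=cx-W/2/s,cy-H/2/s
        im=cv2.warpAffine(ims[n],np.float64([[s,0,-s*x0],[0,s,-s*y0]]),(W,H),flags=cv2.INTER_CUBIC)
        for k,it in enumerate(items):
            q=np.int32(np.round((proj(n,it)-[x0,y0])*s))
            cv2.polylines(im,[q],False,[(0,255,0),(0,0,255),(255,255,0),(255,0,255)][k%4],1)
        ps.append(im)
    cv2.imwrite(out,np.vstack([np.hstack(ps[i:i+2]) for i in range(0,len(ps),2)]))
E
python3 - <<'E'
from h import *
for k,s,t in [("pan",(348.3,202.9),(225.7,241.5)),("knobtop",(417,174.5),(177,187.6)),("coarse",(221.4,231.6),(335.7,239.5)),("fine",(168.1,237.5),(381,244.3)),("colcap",(366.4,176),(221,184))]:
    X,r=tri(s,t);print(k,X.round(4),r)
print("pan at z.145",onz("top",(225.7,241.5),.145).round(4),onz("scene",(348.3,202.9),.145).round(4))
# rack corners: shelf high edge & lip ends, top
E
```

```text
pan [0.4583 0.1717 0.1293] [[-1.6, 0.1], [-1.6, -0.4]]
knobtop [0.584  0.2801 0.3269] [[-1.6, 0.2], [-1.6, -0.5]]
coarse [ 0.4748 -0.1713  0.09  ] [[-0.2, -0.0], [-0.2, -0.0]]
fine [ 0.4641 -0.3138  0.0789] [[-0.5, -0.0], [-0.5, -0.0]]
colcap [0.5919 0.1592 0.3459] [[-1.0, 0.1], [-0.9, -0.3]]
pan at z.145 [0.4561 0.1648 0.145 ] [0.4737 0.1706 0.145 ]
```

```bash
cat >> h.py <<'E'
from scipy.optimize import minimize
from scipy.ndimage import map_coordinates
def gmag(im):
    g=cv2.GaussianBlur(cv2.cvtColor(im,cv2.COLOR_BGR2GRAY).astype(np.float32),(0,0),1.0)
    return np.hypot(cv2.Sobel(g,5,1,0),cv2.Sobel(g,5,0,1))
def score(G,n,curves):
    return np.mean([map_coordinates(G[n],proj(n,c)[:,::-1].T,order=1).mean() for c in curves])
def fit(G,ns,model,x0,step=.006):
    f=lambda x:-sum(score(G,n,model(x)) for n in ns)
    best=None
    rng=np.random.default_rng(0)
    for i in range(12):
        s=np.array(x0)+(rng.normal(0,step/2,len(x0)) if i else 0)
        r=minimize(f,s,method="Nelder-Mead",options=dict(initial_simplex=np.vstack([s]+[s+step*e for e in np.eye(len(s))]),xatol=1e-5,fatol=1e-3))
        if best is None or r.fun<best.fun:best=r
    return best.x,best.fun
E
python3 - <<'E'
from h import *
I={n:cv2.imread(f"pics/{n}0.png") for n in C};G={n:gmag(I[n]) for n in C}
items=[]
pan=lambda x:[circ([x[0],x[1],.145],[0,0,1],r) for r in(.033,.031)]
for ns in(["scene"],["top"],["scene","top"]):
    x,s=fit(G,ns,pan,[.463,.168]);print("pan",ns,x.round(4),round(s,1))
items+=pan(x)
sv=lambda h,yaw:(lambda x:[c for c in cyl(x,yaw,.45,[(h,.033),(h,.031)])])
out=lambda n:None
for k,h,x0 in(("coarse",.052,[.497,-.174,.043]),("fine",.042,[.482,-.316,.041])):
    for ns in(["scene","top"],):
        x,s=fit(G,ns,sv(h,-.1),x0);print(k,ns,x.round(4),round(s,1))
    items+=cyl(x,-.1,.45,[(h,.033),(0.01,.033)])
kn=lambda x:[circ([x[0],x[1],x[2]],[0,0,1],.014)]
for ns in(["scene","top"],):
    x,s=fit(G,ns,kn,[.584,.280,.330]);print("knobtop",ns,x.round(4),round(s,1))
items+=kn(x)
cp=lambda x:[circ([x[0],x[1],.336],[0,0,1],.009)]
for ns in(["scene","top"],):
    x,s=fit(G,ns,cp,[.585,.159]);print("col",ns,x.round(4),round(s,1))
items+=cp(x)
crop(I,items,[("top",358,242),("top",205,215),("scene",195,245),("scene",370,195)],"pics/ov1.png",s=3.7)
E
```

```text
pan ['scene'] [0.4613 0.1681] -136.1
pan ['top'] [0.4608 0.1693] -154.9
pan ['scene', 'top'] [0.461  0.1686] -289.6
coarse ['scene', 'top'] [ 0.4857 -0.1727  0.0426] -186.9
fine ['scene', 'top'] [ 0.4744 -0.3158  0.0414] -208.0
knobtop ['scene', 'top'] [0.5848 0.2809 0.3272] -462.4
col ['scene', 'top'] [0.5902 0.1598] -332.5
```

View pics/ov1.png

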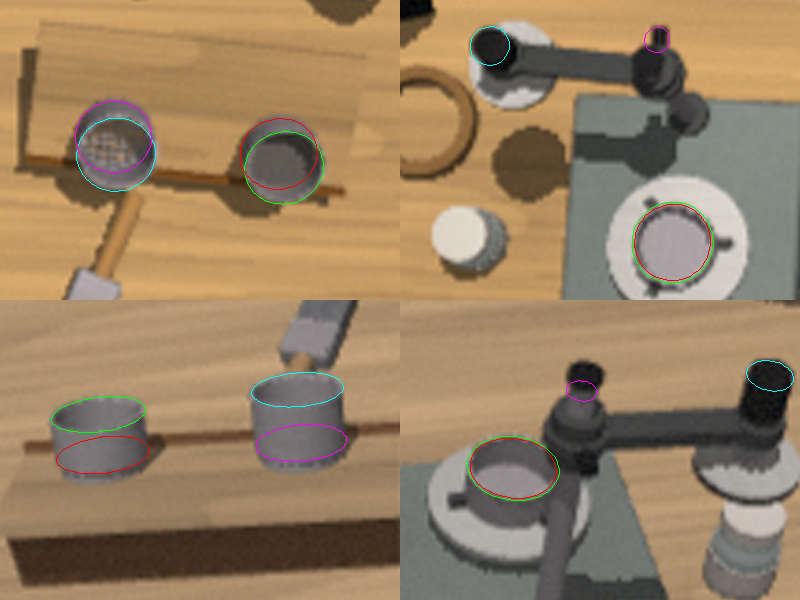

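The overlay agrees well in both views:

| Thing | Estimate |
|---|---|
| Seat | (0.461, 0.169) |
| Knob axis | (0.585, 0.281), top z 0.327, so the slide is at about 10 mm |
| Fine sieve foot | (0.474, -0.316, 0.041) |
| Coarse sieve foot | (0.486, -0.173, 0.043) |

Rack yaw is about -0.08. The tool can only point down, so I'll set each sieve upright on the free table at about (0.34, -0.35), regrasp it centred, then nest it.

>>> arm_command:
  rows:
    - [[85,0.28,-1,0,0.46],[85,0.28,-1,0,0.46],[85,0.28,-1,0,0.46],[85,0.28,-1,0,0.46],[85,0.28,-1,0,0.46],[85,0.28,-1,0,0.46],[85,0.28,-1,0,0.46],[85,0.28,-1,0,0.46],[85,0.28,-1,0,0.46],[85,0.28,-1,0,0.46]]
  newtons: 20

```text
t: 1.35
eef_pos: [0.4609, 0.0062, 0.2314]
tool_rot: [0.0, 0.04, 0.999, 0.0]
contact_force: [0.7, 2.1, -0.1]
gripper_width: 0.991
grasp_force: 0.0
```

>>> arm_command:
  rows:
    - [[85,0,-1,0,0],[85,0,-1,0,0],[85,0,-1,0,0],[85,0,-1,0,0],[85,0,-1,-0.2,0],[85,0,-0.35,-0.6,0],[85,0,0,-0.6,0],[85,0,0,-0.6,0],[85,0,0,-0.6,0],[85,0,0,-0.5,0]]

```text
t: 2.6
eef_pos: [0.4603, -0.3124, 0.0436]
tool_rot: [-0.001, 0.04, 0.999, 0.0]
contact_force: [-0.3, 0.1, -0.7]
gripper_width: 1.003
grasp_force: 0.0
```

```bash
python3 - <<'E'
from h import *
print(get_obs()["eef_pos"].round(4))
I={n:cams.read_camera(n)[:,:,::-1].copy() for n in C}
crop(I,[],[("top",375,242),("scene",175,235)],"pics/g1.png",s=4)
E
```

```text
[ 0.4603 -0.3124  0.0436]
```

View pics/g1.png

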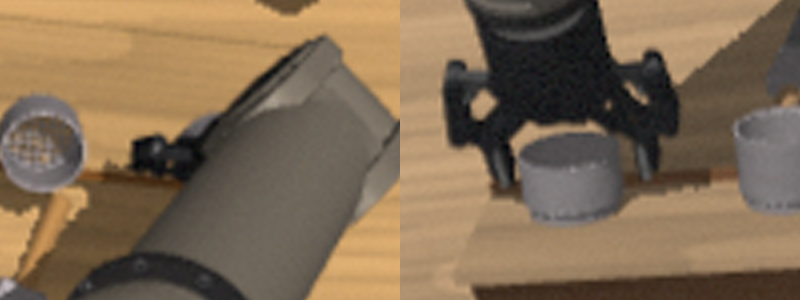

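The fingers straddle the fine sieve, with the tips at about (505,180) and (645,175) in the scene panel. Closing gently and lifting.

>>> arm_command:
  rows:
    - [[55,0,0,0,0],[55,0,0,0,0],[55,0,0,0,0],[55,0,0,0,0],[55,0,0,0,0],[55,0,0,0.2,0],[55,0,0,0.3,0],[55,0,0,0.5,0],[55,0,0,0.5,0],[55,0,0,0,0]]
  newtons: 35

```text
t: 3.95
eef_pos: [0.4625, -0.3138, 0.1384]
tool_rot: [0.003, 0.04, 0.999, -0.001]
contact_force: [0.0, 0.4, -2.0]
gripper_width: 0.764
grasp_force: 39.4
```

>>> arm_command:
  rows:
    - [[55,-0.5,-0.15,0,0],[55,-0.55,-0.15,0,0],[55,-0.5,-0.15,0,0],[55,-0.5,-0.15,-0.2,0],[55,0,0,-0.5,0],[55,0,0,-0.5,0],[55,0,0,-0.5,0],[55,0,0,-0.2,0],[55,0,0,-0.1,0],[55,0,0,0,0]]

```text
t: 5.2
eef_pos: [0.3379, -0.3489, 0.0157]
tool_rot: [0.0, 0.041, 0.999, 0.0]
contact_force: [-0.5, 0.1, -1.0]
gripper_width: 0.766
grasp_force: 39.8
```

>>> arm_command:
  rows:
    - [[55,0,0,-0.03,0],[55,0,0,-0.03,0],[55,0,0,-0.03,0],[55,0,0,-0.03,0],[55,0,0,0,0],[55,0,0,0,0],[55,0,0,0,0],[55,0,0,0,0],[55,0,0,0,0],[55,0,0,0,0]]
  newtons: 20

```text
t: 6.45
eef_pos: [0.3425, -0.3499, 0.0114]
tool_rot: [0.004, 0.04, 0.999, -0.001]
contact_force: [4.5, 7.0, 28.3]
gripper_width: 0.767
grasp_force: 45.7
```

>>> arm_command:
  rows:
    - [[67,0,0,0,0],[67,0,0,0,0],[67,0,0,0,0],[67,0,0,0,0],[69,0,0,0,0],[69,0,0,0,0],[75,0,0,0,0],[85,0,0,0,0],[85,0,0,0,0],[85,0,0,0,0]]

```text
t: 7.7
eef_pos: [0.3379, -0.3488, 0.0081]
tool_rot: [-0.0, 0.04, 0.999, 0.0]
contact_force: [-0.3, 0.2, 0.5]
gripper_width: 0.994
grasp_force: 0.0
```

```bash
python3 - <<'E'
from h import *
o=get_obs();print(o["eef_pos"].round(4),o["contact_force"].round(1))
I={n:cams.read_camera(n)[:,:,::-1].copy() for n in C}
c=proj("scene",[[.34,-.35,.03]])[0];t=proj("top",[[.34,-.35,.03]])[0];print(c,t)
crop(I,[],[("top",*t),("scene",*c)],"pics/g2.png",s=4)
E
```

```text
[ 0.3379 -0.3488  0.0081] [-0.3  0.2  0.5]
[158.269936   218.01976341] [388.73559403 284.20985359]
```

View pics/g2.png

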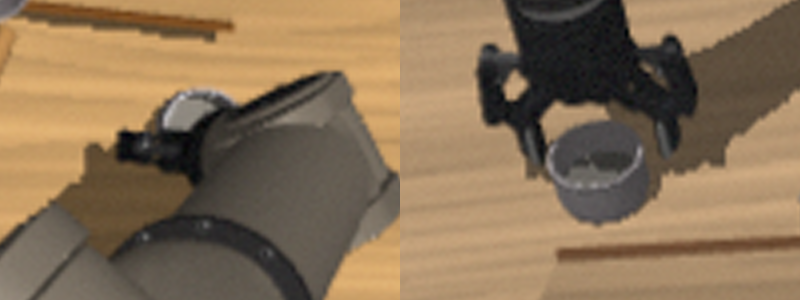

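The fine sieve now stands upright on the table, rim around (597,160) in the scene panel, moved slightly towards +x. I'll locate it while lifting and turning.

>>> arm_command:
  rows:
    - [[85,0,0,0.5,0],[85,0,0,0.7,0],[85,0,0,0,-1],[85,0,0,0,-1],[85,0,0,0,-1],[85,0,0,0,-1],[85,0,0,0,-1],[85,0,0,0,-1],[85,0,0,0,-1],[85,0,0,0,-1]]

```text
t: 9.05
eef_pos: [0.3378, -0.3487, 0.0801]
tool_rot: [-0.0, 0.354, 0.935, 0.0]
contact_force: [-0.1, -0.1, -1.2]
gripper_width: 0.998
grasp_force: 0.0
```

```bash
python3 - <<'E'
from h import *
o=get_obs();print(o["eef_pos"].round(4),o["tool_rot"].round(3))
I={n:cams.read_camera(n)[:,:,::-1].copy() for n in C};G={n:gmag(I[n]) for n in C}
up=lambda x:[circ([x[0],x[1],.042],[0,0,1],r) for r in(.033,.031)]
for ns in(["scene"],["top"],["scene","top"]):
    x,s=fit(G,ns,up,[.358,-.353],.01);print(ns,x.round(4),round(s,1))
E
```

```text
[ 0.3378 -0.3487  0.0801] [-0.     0.354  0.935  0.   ]
['scene'] [ 0.3578 -0.3494] -86.6
['top'] [ 0.3656 -0.3383] -168.9
['scene', 'top'] [ 0.358  -0.3494] -214.5
```

>>> arm_command:
  rows:
    - [[85,0.17,0,0,-1],[85,0.17,0,0,-1],[85,0,0,0,-1],[85,0,0,0,-1],[85,0,0,0,-1],[85,0,0,0,-1],[85,0,0,0,-1],[85,0,0,0,-1],[85,0,0,0,-1],[85,0,0,0,-1]]

```text
t: 10.4
eef_pos: [0.3582, -0.3487, 0.0801]
tool_rot: [-0.0, 0.689, 0.724, 0.0]
contact_force: [0.5, -0.2, -0.5]
gripper_width: 0.995
grasp_force: 0.0
```

>>> arm_command:
  rows:
    - [[85,0,0,-0.3,-1],[85,0,0,-0.5,-0.6],[85,0,0,-0.4,0],[85,0,0,0,0],[55,0,0,0,0],[55,0,0,0,0],[55,0,0,0,0],[55,0,0,0,0],[55,0,0,0,0],[55,0,0,0,0]]
  newtons: 25

```text
t: 11.65
eef_pos: [0.3586, -0.3493, 0.009]
tool_rot: [0.001, 0.734, 0.679, 0.0]
contact_force: [-0.7, 0.5, 7.2]
gripper_width: 0.767
grasp_force: 29.0
```

>>> arm_command:
  rows:
    - [[55,0,0,0.4,0],[55,0.2,0,0.8,0],[55,0.4,0.5,0.9,0],[55,0.4,0.9,0.9,0],[55,0.4,1,0.2,0],[55,0.3,1,0,0],[55,0,1,0,0],[55,0,1,0,0],[55,0,1,0,0],[55,0,1,0,0]]

```text
t: 12.9
eef_pos: [0.4519, 0.0809, 0.1849]
tool_rot: [-0.0, 0.734, 0.679, 0.001]
contact_force: [0.9, -0.1, -1.8]
gripper_width: 0.768
grasp_force: 29.3
```

>>> arm_command:
  rows:
    - [[55,0,0.8,0,0],[55,0,0.43,0,0],[55,0,0,0,0],[55,0,0,0,0],[55,0,0,0,0],[55,0,0,0,0],[55,0,0,0,0],[55,0,0,0,0],[55,0,0,0,0],[55,0,0,0,0]]

```text
t: 14.15
eef_pos: [0.4524, 0.1523, 0.1846]
tool_rot: [0.0, 0.734, 0.679, 0.0]
contact_force: [0.8, -0.1, -1.5]
gripper_width: 0.77
grasp_force: 29.3
```

```bash
python3 - <<'E'
from h import *
o=get_obs();p=o["eef_pos"];print(p.round(4),o["tool_rot"].round(3),o["contact_force"])
I={n:cams.read_camera(n)[:,:,::-1].copy() for n in C};G={n:gmag(I[n]) for n in C}
z=p[2]-.009
up=lambda x:[circ([x[0],x[1],z+.042],[0,0,1],r) for r in(.033,.031)]
its=[]
for ns in(["scene"],["top"],["scene","top"]):
    x,s=fit(G,ns,up,[p[0],p[1]],.006);print(ns,x.round(4),round(s,1))
crop(I,[circ([p[0],p[1],z+.042],[0,0,1],.033),circ([p[0],p[1],z+.01],[0,0,1],.033),circ([.461,.1686,.145],[0,0,1],.033)],[("top",220,235),("scene",350,190)],"pics/g3.png",s=4)
E
```

```text
[0.4524 0.1523 0.1846] [0.    0.734 0.679 0.   ] [ 0.77624419 -0.07364701 -1.50011899]
['scene'] [0.4471 0.1532] -105.0
['top'] [0.4458 0.144 ] -137.3
['scene', 'top'] [0.4527 0.1494] -196.7
```

View pics/g3.png

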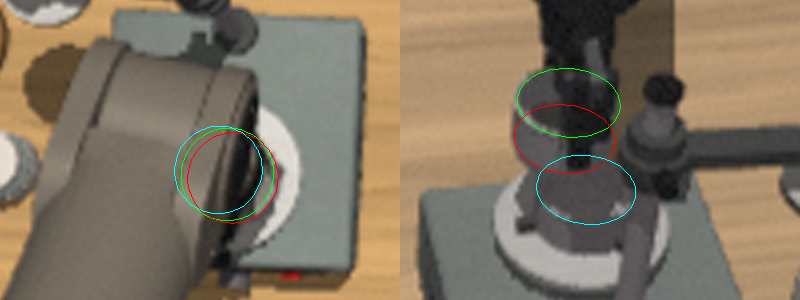

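>>> arm_command:
  rows:
    - [[55,0.14,0.27,-0.2,0],[55,0,0,-0.2,0],[55,0,0,-0.05,0],[55,0,0,-0.03,0],[55,0,0,-0.02,0],[55,0,0,-0.02,0],[55,0,0,-0.02,0],[55,0,0,-0.02,0],[55,0,0,0,0],[55,0,0,0,0]]

```text
t: 15.5
eef_pos: [0.4611, 0.1691, 0.1518]
tool_rot: [-0.001, 0.734, 0.679, 0.0]
contact_force: [-4.1, 2.6, 9.2]
gripper_width: 0.765
grasp_force: 30.6
```

```bash
python3 - <<'E'
from h import *
o=get_obs();print(o["eef_pos"].round(4),o["contact_force"].round(1),o["torque"].round(2))
E
```

```text
[0.4611 0.1691 0.1518] [-4.1  2.6  9.2] [ 0.02  0.8  -0.12]
```

>>> arm_command:
  rows:
    - [[55,-0.01,0.007,0,0],[55,-0.01,0.007,0,0],[55,0,0,-0.02,0],[55,0,0,-0.02,0],[55,0,0,0,0],[55,0,0,0,0],[55,0,0,0,0],[55,0,0,0,0],[55,0,0,0,0],[55,0,0,0,0]]

```text
t: 16.75
eef_pos: [0.4613, 0.1705, 0.15]
tool_rot: [0.0, 0.734, 0.679, 0.002]
contact_force: [-0.9, 3.3, 9.6]
gripper_width: 0.762
grasp_force: 31.1
```

>>> arm_command:
  rows:
    - [[55,0,0.015,0,0],[55,0,0.015,0,0],[55,0,0,0,0],[55,0,0,-0.02,0],[55,0,0,-0.02,0],[55,0,0,-0.02,0],[55,0,0,0,0],[55,0,0,0,0],[55,0,0,0,0],[55,0,0,0,0]]

```text
t: 18.0
eef_pos: [0.4606, 0.1716, 0.1452]
tool_rot: [0.0, 0.734, 0.679, 0.001]
contact_force: [4.0, 1.4, 0.7]
gripper_width: 0.772
grasp_force: 29.9
```

```bash
python3 - <<'E'
from h import *
o=get_obs();p=o["eef_pos"];print(p.round(4),o["contact_force"].round(1),o["torque"].round(2))
I={n:cams.read_camera(n)[:,:,::-1].copy() for n in C}
crop(I,[],[("top",220,235),("scene",355,192)],"pics/g4.png",s=6)
E
```

```text
[0.4606 0.1716 0.1452] [4.  1.4 0.7] [ 0.46 -1.2   0.01]
```

View pics/g4.png

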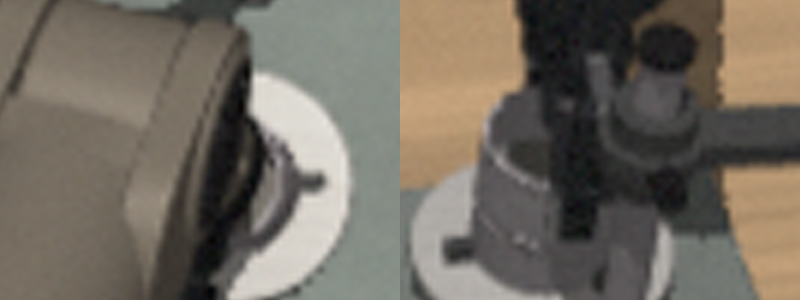

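The skirt has dropped into the pan, and the frame now stands directly above the pan wall around (530,240). I'll ease it down the last millimetre, release and check.

>>> arm_command:
  rows:
    - [[55,0.013,0,0,0],[55,0,0,-0.015,0],[55,0,0,-0.015,0],[55,0,0,0,0],[67,0,0,0,0],[69,0,0,0,0],[75,0,0,0,0],[85,0,0,0,0],[85,0,0,0,0],[85,0,0,0.3,0]]

```text
t: 19.35
eef_pos: [0.4595, 0.1709, 0.1607]
tool_rot: [-0.0, 0.734, 0.679, -0.001]
contact_force: [0.6, 0.4, 0.1]
gripper_width: 0.994
grasp_force: 0.0
```

>>> arm_command:
  rows:
    - [[85,0,0,0.5,0],[85,0,-0.2,1,0],[85,0,-1,0,1],[85,0,-1,0,1],[85,0,-1,0,1],[85,0,-1,0,1],[85,0,-1,0,1],[85,0,0,0,1],[85,0,0,0,1],[85,0,0,0,1]]

```text
t: 20.6
eef_pos: [0.4601, -0.1414, 0.2512]
tool_rot: [-0.0, 0.483, 0.876, 0.0]
contact_force: [0.8, 0.8, 1.0]
gripper_width: 0.998
grasp_force: 0.0
```

```bash
python3 - <<'E'
from h import *
o=get_obs();p=o["eef_pos"];print(p.round(4),o["tool_rot"].round(3))
I={n:cams.read_camera(n)[:,:,::-1].copy() for n in C};G={n:gmag(I[n]) for n in C}
up=lambda x:[circ([x[0],x[1],x[2]],[0,0,1],r) for r in(.033,.031)]
for ns in(["scene"],["top"]):
    x,s=fit(G,ns,lambda x:up([x[0],x[1],.177]),[.461,.17],.006);print(ns,x.round(4),round(s,1))
x,s=fit(G,["scene","top"],up,[.461,.17,.177],.006);print(x.round(4),s)
sv=lambda x:cyl(x,-.08,.45,[(.052,.033),(.052,.031)])
x,s=fit(G,["scene","top"],sv,[.486,-.173,.0426]);print("coarse",x.round(4),s)
E
```

```text
[ 0.4601 -0.1414  0.2512] [-0.     0.483  0.876  0.   ]
['scene'] [0.4603 0.1679] -114.7
['top'] [0.4586 0.1676] -174.0
[0.4588 0.1678 0.1755] -287.96484375
coarse [ 0.4831 -0.1633  0.0581] -112.41630554199219
```

>>> arm_command:
  rows:
    - [[85,0.14,-0.5,0,1],[85,0,0,0,1],[85,0,0,0,1],[85,0,0,0,1],[85,0,0,0,1],[85,0,0,-0.3,1],[85,0,0,-0.4,1],[85,0,0,-0.4,1],[85,0,0,-0.3,1],[85,0,0,-0.3,1]]

```text
t: 21.95
eef_pos: [0.4687, -0.1707, 0.1484]
tool_rot: [-0.0, 0.104, 0.995, -0.0]
contact_force: [0.5, -0.1, -0.0]
gripper_width: 0.996
grasp_force: 0.0
```

>>> arm_command:
  rows:
    - [[85,0,0,0,1],[85,0,0,0,0.6],[85,0,0,-0.6,0],[85,0,0,-0.6,0],[85,0,0,-0.45,0],[85,0,0,0,0],[55,0,0,0,0],[55,0,0,0,0],[55,0,0,0,0],[55,0,0,0,0]]
  newtons: 25

```text
t: 23.2
eef_pos: [0.4695, -0.1711, 0.0513]
tool_rot: [0.001, 0.041, 0.999, 0.0]
contact_force: [-1.3, 0.9, 7.7]
gripper_width: 0.771
grasp_force: 29.0
```

>>> arm_command:
  rows:
    - [[55,0,0,0.3,0],[55,0,0,0.7,0],[55,-0.3,-0.3,0.2,0],[55,-0.6,-0.8,0,0],[55,-0.7,-0.8,0,0],[55,-0.6,-0.75,0,0],[55,0,0,-0.6,0],[55,0,0,-0.6,0],[55,0,0,-0.3,0],[55,0,0,-0.1,0]]

```text
t: 24.45
eef_pos: [0.3357, -0.3288, 0.0256]
tool_rot: [-0.001, 0.041, 0.999, 0.0]
contact_force: [0.7, 0.3, -0.9]
gripper_width: 0.77
grasp_force: 28.6
```

>>> arm_command:
  rows:
    - [[55,0,0,-0.1,0],[55,0,0,0,0],[66.5,0,0,0,0],[66.5,0,0,0,0],[67,0,0,0,0],[67,0,0,0,0],[68,0,0,0,0],[70,0,0,0,0],[76,0,0,0,0],[85,0,0,0,0]]

```text
t: 25.7
eef_pos: [0.3376, -0.3288, 0.0202]
tool_rot: [-0.0, 0.04, 0.999, 0.0]
contact_force: [0.2, 0.5, -0.5]
gripper_width: 0.99
grasp_force: 0.0
```

>>> arm_command:
  rows:
    - [[85,0,0,0.4,0],[85,0,0,0.8,0],[85,0,0,0,-1],[85,0,0,0,-1],[85,0,0,0,-1],[85,0,0,0,-1],[85,0,0,0,-1],[85,0,0,0,-1],[85,0,0,0,-1],[85,0,0,0,-1]]

```text
t: 26.95
eef_pos: [0.3376, -0.3288, 0.0922]
tool_rot: [-0.0, 0.354, 0.935, 0.0]
contact_force: [-0.6, 0.5, -0.1]
gripper_width: 0.995
grasp_force: 0.0
```

```bash
python3 - <<'E'
from h import *
o=get_obs();p=o["eef_pos"];print(p.round(4),o["tool_rot"].round(3))
I={n:cams.read_camera(n)[:,:,::-1].copy() for n in C};G={n:gmag(I[n]) for n in C}
up=lambda x:[circ([x[0],x[1],.052],[0,0,1],r) for r in(.033,.031)]
x,s=fit(G,["scene"],up,[.355,p[1]],.01);print(x.round(4),s)
c=proj("scene",[[.36,p[1],.03]])[0];t=proj("top",[[.36,p[1],.03]])[0]
crop(I,up(x)[:1]+[circ([x[0],x[1],0],[0,0,1],.03)],[("top",*t),("scene",*c)],"pics/g5.png",s=4)
E
```

```text
[ 0.3376 -0.3288  0.0922] [-0.     0.354  0.935  0.   ]
[ 0.36 -0.33] -97.63236999511719
```

View pics/g5.png

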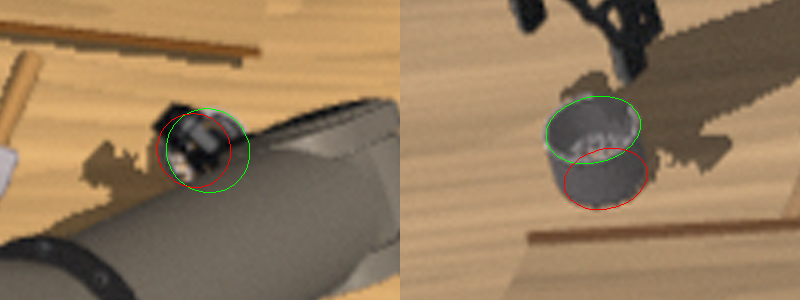

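The coarse sieve stands upright at (0.360, -0.330), and the overlay fits in the scene panel around (595,150). Regrasping it with the fingers closing along x.

>>> arm_command:
  rows:
    - [[85,0.19,-0.01,0,-1],[85,0.18,0,0,-1],[85,0,0,0,-1],[85,0,0,0,-1],[85,0,0,0,-1],[85,0,0,0,-1],[85,0,0,0,-1],[85,0,0,0,-1],[85,0,0,0,-1],[85,0,0,0,-1]]

```text
t: 28.3
eef_pos: [0.3598, -0.3293, 0.0921]
tool_rot: [-0.0, 0.689, 0.724, 0.0]
contact_force: [-1.1, 0.8, 0.1]
gripper_width: 0.995
grasp_force: 0.0
```

>>> arm_command:
  rows:
    - [[85,0,0,-0.3,-1],[85,0,0,-0.5,-0.6],[85,0,0,-0.49,0],[85,0,0,0,0],[55,0,0,0,0],[55,0,0,0,0],[55,0,0,0,0],[55,0,0,0,0],[55,0,0,0,0],[55,0,0,0,0]]
  newtons: 25

```text
t: 29.55
eef_pos: [0.3603, -0.33, 0.0159]
tool_rot: [0.001, 0.734, 0.679, 0.0]
contact_force: [-1.7, 0.6, 7.4]
gripper_width: 0.771
grasp_force: 28.9
```

>>> arm_command:
  rows:
    - [[55,0,0,0.4,0],[55,0.2,0,0.8,0],[55,0.4,0.5,0.9,0],[55,0.4,0.9,0.8,0],[55,0.4,1,0.5,0],[55,0.3,1,0,0],[55,0,1,0,0],[55,0,1,0,0],[55,0,1,0,0],[55,0,0.9,0,0]]

```text
t: 30.8
eef_pos: [0.4526, 0.0923, 0.2038]
tool_rot: [-0.001, 0.734, 0.68, 0.001]
contact_force: [0.5, 0.1, -1.0]
gripper_width: 0.771
grasp_force: 29.0
```

>>> arm_command:
  rows:
    - [[55,0,0.6,0,0],[55,0,0.4,0,0],[55,0,0.2,0,0],[55,0,0,0,0],[55,0,0,0,0],[55,0,0,0,0],[55,0,0,0,0],[55,0,0,0,0],[55,0,0,0,0],[55,0,0,0,0]]

```text
t: 32.05
eef_pos: [0.4532, 0.1617, 0.2034]
tool_rot: [0.0, 0.734, 0.679, -0.0]
contact_force: [0.9, -0.4, -0.4]
gripper_width: 0.763
grasp_force: 29.0
```

>>> arm_command:
  rows:
    - [[55,0.12,0.16,0,0],[55,0,0,-0.1,0],[55,0,0,-0.05,0],[55,0,0,-0.03,0],[55,0,0,-0.03,0],[55,0,0,-0.02,0],[55,0,0,-0.02,0],[55,0,0,0,0],[55,0,0,0,0],[55,0,0,0,0]]

```text
t: 33.3
eef_pos: [0.4604, 0.1713, 0.1885]
tool_rot: [0.0, 0.734, 0.679, 0.0]
contact_force: [-0.3, -0.3, -0.9]
gripper_width: 0.761
grasp_force: 29.0
```

It is entering freely. Lowering to home.

>>> arm_command:
  rows:
    - [[55,0,0,-0.03,0],[55,0,0,-0.03,0],[55,0,0,-0.02,0],[55,0,0,-0.02,0],[55,0,0,-0.01,0],[55,0,0,0,0],[55,0,0,0,0],[55,0,0,0,0],[55,0,0,0,0],[55,0,0,0,0]]

```text
t: 34.55
eef_pos: [0.4604, 0.1713, 0.1828]
tool_rot: [-0.001, 0.734, 0.679, 0.0]
contact_force: [-5.6, 0.2, 12.5]
gripper_width: 0.766
grasp_force: 30.6
```

>>> arm_command:
  rows:
    - [[66.5,0,0,0,0],[68,0,0,0,0],[75,0,0,0,0],[85,0,0,0,0],[85,0,0,0.3,0],[85,0,0,0.7,0],[85,0,0.4,1,0],[85,0,0.7,1,0],[85,0,0.7,0,0],[85,0,0,0,0]]

```text
t: 35.8
eef_pos: [0.46, 0.2761, 0.3523]
tool_rot: [0.0, 0.732, 0.681, 0.001]
contact_force: [0.8, -0.8, -0.5]
gripper_width: 0.997
grasp_force: 0.0
```

```bash
python3 - <<'E'
from h import *
o=get_obs();p=o["eef_pos"];print(p.round(4),o["tool_rot"].round(3))
I={n:cams.read_camera(n)[:,:,::-1].copy() for n in C};G={n:gmag(I[n]) for n in C}
up=lambda x:[circ([x[0],x[1],x[2]],[0,0,1],r) for r in(.033,.031)]
for ns in(["scene"],["scene","top"]):
    x,s=fit(G,ns,up,[.461,.17,.219],.006);print(ns,x.round(4),s)
crop(I,[],[("top",225,235),("scene",355,180)],"pics/g6.png",s=5)
E
```

```text
[0.46   0.2761 0.3523] [0.    0.732 0.681 0.001]
['scene'] [0.4849 0.1623 0.2417] -118.92922973632812
['scene', 'top'] [0.4577 0.1695 0.2167] -308.0342712402344
```

View pics/g6.png

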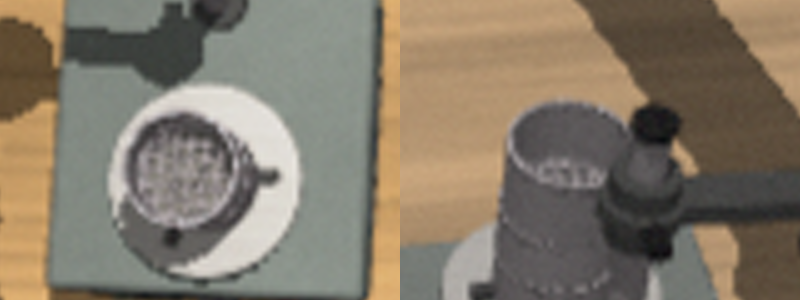

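The stack looks straight and closed, with parallel joints at about (530,238) and (530,285) in the scene panel. The rim is at 0.217 against 0.219 expected. Next, the clamp knob.

>>> arm_command:
  rows:
    - [[85,0.7,0.03,0,0],[85,0.7,0.04,0,0],[85,0.68,0.03,0,0],[85,0,0,-0.3,0],[85,0,0,-0.37,0],[85,0,0,-0.2,0],[50,0,0,0,0],[40,0,0,0,0],[20,0,0,0,0],[20,0,0,0,0]]
  newtons: 30

```text
t: 37.15
eef_pos: [0.5855, 0.2785, 0.2997]
tool_rot: [0.0, 0.734, 0.679, 0.001]
contact_force: [0.4, 0.7, 2.3]
gripper_width: 0.323
grasp_force: 31.6
```

>>> arm_command:
  rows:
    - [[20,0,0,0,0],[20,0,0,0,0],[20,0,0,0,0],[20,0,0,0,0],[20,0,0,0,0],[20,0,0,0,0],[20,0,0,0,0],[20,0,0,0,0],[20,0,0,0,0],[20,0,0,0,0]]

```text
t: 38.4
eef_pos: [0.5855, 0.2786, 0.2993]
tool_rot: [0.0, 0.734, 0.679, 0.001]
contact_force: [0.2, 1.3, 5.9]
gripper_width: 0.318
grasp_force: 31.8
```

```bash
python3 - <<'E'
from h import *
o=get_obs();p=o["eef_pos"];print(p.round(4),o["gripper_width"]*85.4,o["contact_force"].round(1))
import numpy as np
c=np.array([.576,.1685]);r=p[:2]-c;print(np.hypot(*r),np.arctan2(r[1],r[0]))
k=p[:2];s=np.array([.460,.1713]);d=k-s;L=np.hypot(*d);m=(k+s)/2;pp=np.array([d[1],-d[0]])/L*np.sqrt(.115**2-L*L/4)
c=m+pp;r=k-c;a0=np.arctan2(r[1],r[0]);q=s-c;a1=np.arctan2(q[1],q[0]);print("col",c,a0,a1,a1-a0)
a=np.linspace(a0,a1,21);X=c[0]+.115*np.cos(a);Y=c[1]+.115*np.sin(a)
print(np.c_[np.diff(X)/.06,np.diff(Y)/.06].round(2).tolist(),(a1-a0)/20/.08)
E
```

```text
[0.5855 0.2786 0.2993] 27.136085909740736 [0.2 1.3 5.9]
0.11051175847682677 1.4845736476568387
col [0.57477464 0.16410404] 1.4772497117395378 3.078978140789032 1.6017284290494944
[[-0.15, 0.01], [-0.15, -0.0], [-0.15, -0.02], [-0.15, -0.03], [-0.15, -0.04], [-0.14, -0.05], [-0.14, -0.06], [-0.13, -0.07], [-0.13, -0.09], [-0.12, -0.09], [-0.11, -0.1], [-0.1, -0.11], [-0.09, -0.12], [-0.08, -0.13], [-0.07, -0.13], [-0.06, -0.14], [-0.05, -0.14], [-0.04, -0.15], [-0.03, -0.15], [-0.02, -0.15]] 1.0010802681559339
```

>>> arm_command:
  rows:
    - [[20,-0.15,0.01,0,1],[20,-0.15,0,0,1],[20,-0.15,-0.02,0,1],[20,-0.15,-0.03,0,1],[20,-0.15,-0.04,0,1],[20,-0.14,-0.05,0,1],[20,-0.14,-0.06,0,1],[20,-0.13,-0.07,0,1],[20,-0.13,-0.09,0,1],[20,-0.11,-0.09,0,1]]

```text
t: 39.65
eef_pos: [0.5019, 0.2511, 0.2993]
tool_rot: [0.001, 0.411, 0.912, 0.0]
contact_force: [2.2, -0.7, 3.2]
gripper_width: 0.318
grasp_force: 31.9
```

Forces are small. Second half of the arc.

>>> arm_command:
  rows:
    - [[20,-0.11,-0.1,0,1],[20,-0.1,-0.11,0,1],[20,-0.09,-0.12,0,1],[20,-0.08,-0.13,0,1],[20,-0.07,-0.13,0,1],[20,-0.06,-0.14,0,1],[20,-0.05,-0.14,0,1],[20,-0.04,-0.15,0,1],[20,-0.02,-0.15,0,1],[20,0,0,0,0]]

```text
t: 40.9
eef_pos: [0.4644, 0.1811, 0.2992]
tool_rot: [0.0, 0.065, 0.998, 0.0]
contact_force: [0.9, -0.1, 4.6]
gripper_width: 0.31
grasp_force: 32.0
```

>>> arm_command:
  rows:
    - [[20,-0.01,-0.06,0,0.3],[20,0,-0.05,0,0.3],[20,0,-0.04,0,0.2],[20,0,-0.03,0,0.1],[20,0,0,0,0],[20,0,0,0,0],[20,0,0,0,0],[20,0,0,0,0],[20,0,0,0,0],[20,0,0,0,0]]

```text
t: 42.15
eef_pos: [0.4635, 0.1719, 0.2991]
tool_rot: [0.0, 0.027, 1.0, 0.0]
contact_force: [1.0, 2.0, 4.7]
gripper_width: 0.321
grasp_force: 32.0
```

>>> arm_command:
  rows:
    - [[20,0,-0.03,0,0],[20,0,-0.03,0,0],[20,0,0,0,0],[20,0,0,0,0],[20,0,0,0,0],[20,0,0,0,0],[20,0,0,0,0],[20,0,0,0,0],[20,0,0,0,0],[20,0,0,0,0]]

```text
t: 43.4
eef_pos: [0.4632, 0.1694, 0.2991]
tool_rot: [0.0, 0.027, 1.0, 0.001]
contact_force: [0.2, 4.2, 5.3]
gripper_width: 0.315
grasp_force: 32.0
```

>>> arm_command:
  rows:
    - [[20,0,-0.04,0,0],[20,0,-0.04,0,0],[20,0,0,0,0],[20,0,0,0,0],[20,0,0,0,0],[20,0,0,0,0],[20,0,0,0,0],[20,0,0,0,0],[20,0,0,0,0],[20,0,0,0,0]]

```text
t: 44.65
eef_pos: [0.4628, 0.1668, 0.2992]
tool_rot: [-0.0, 0.026, 1.0, 0.002]
contact_force: [-0.7, 11.0, 4.9]
gripper_width: 0.318
grasp_force: 32.0
```

It is at the stop: the lateral force rises to 11 N. I'll relax the side load and start lowering.

>>> arm_command:
  rows:
    - [[20,0,0.04,0,0],[20,0,0,0,0],[20,0,0,-0.05,0],[20,0,0,-0.05,0],[20,0,0,-0.05,0],[20,0,0,-0.05,0],[20,0,0,-0.05,0],[20,0,0,-0.05,0],[20,0,0,0,0],[20,0,0,0,0]]
  newtons: 50

```text
t: 45.9
eef_pos: [0.4628, 0.1675, 0.281]
tool_rot: [-0.0, 0.027, 1.0, 0.001]
contact_force: [-0.7, 7.5, 5.2]
gripper_width: 0.312
grasp_force: 50.2
```

>>> arm_command:
  rows:
    - [[20,0,0,-0.02,0],[20,0,0,-0.02,0],[20,0,0,0,0],[20,0,0,0,0],[20,0,0,0,0],[20,0,0,0,0],[20,0,0,0,0],[20,0,0,0,0],[20,0,0,0,0],[20,0,0,0,0]]

```text
t: 47.15
eef_pos: [0.4628, 0.1675, 0.2787]
tool_rot: [-0.0, 0.027, 1.0, 0.001]
contact_force: [-1.6, 6.8, 7.0]
gripper_width: 0.314
grasp_force: 50.2
```

>>> arm_command:
  rows:
    - [[20,0,0,-0.02,0],[20,0,0,-0.02,0],[20,0,0,-0.02,0],[20,0,0,0,0],[20,0,0,0,0],[20,0,0,0,0],[20,0,0,0,0],[20,0,0,0,0],[20,0,0,0,0],[20,0,0,0,0]]

```text
t: 48.4
eef_pos: [0.4628, 0.1675, 0.2751]
tool_rot: [-0.0, 0.027, 1.0, 0.001]
contact_force: [-1.7, 6.9, 6.0]
gripper_width: 0.309
grasp_force: 50.2
```

>>> arm_command:
  rows:
    - [[20,0,0,-0.02,0],[20,0,0,-0.02,0],[20,0,0,-0.02,0],[20,0,0,0,0],[20,0,0,0,0],[20,0,0,0,0],[20,0,0,0,0],[20,0,0,0,0],[20,0,0,0,0],[20,0,0,0,0]]

```text
t: 49.65
eef_pos: [0.4629, 0.1675, 0.2717]
tool_rot: [-0.0, 0.027, 1.0, 0.001]
contact_force: [-2.7, 6.7, 7.2]
gripper_width: 0.307
grasp_force: 50.4
```

>>> arm_command:
  rows:
    - [[20,0,0,-0.02,0],[20,0,0,-0.02,0],[20,0,0,-0.02,0],[20,0,0,0,0],[20,0,0,0,0],[20,0,0,0,0],[20,0,0,0,0],[20,0,0,0,0],[20,0,0,0,0],[20,0,0,0,0]]

```text
t: 50.9
eef_pos: [0.4629, 0.1675, 0.2683]
tool_rot: [-0.0, 0.027, 1.0, 0.001]
contact_force: [-3.1, 5.1, 10.7]
gripper_width: 0.308
grasp_force: 50.7
```

The foot made contact around TCP z 0.2705. About 8 mm more is needed, expecting roughly 15 N.

>>> arm_command:
  rows:
    - [[20,0,0,-0.03,0],[20,0,0,-0.03,0],[20,0,0,-0.02,0],[20,0,0,-0.02,0],[20,0,0,0,0],[20,0,0,0,0],[20,0,0,0,0],[20,0,0,0,0],[20,0,0,0,0],[20,0,0,0,0]]

```text
t: 52.15
eef_pos: [0.4629, 0.1675, 0.2625]
tool_rot: [-0.001, 0.027, 1.0, 0.002]
contact_force: [-4.0, 6.2, 13.0]
gripper_width: 0.313
grasp_force: 51.0
```

>>> arm_command:
  rows:
    - [[20,0,0,-0.03,0],[20,0,0,-0.015,0],[20,0,0,0,0],[20,0,0,0,0],[20,0,0,0,0],[20,0,0,0,0],[35,0,0,0,0],[60,0,0,0,0],[80,0,0,0,0],[85,0,0,0,0]]

```text
t: 53.4
eef_pos: [0.4632, 0.1646, 0.2587]
tool_rot: [-0.0, 0.029, 1.0, -0.0]
contact_force: [-0.0, 0.3, -0.1]
gripper_width: 0.988
grasp_force: 0.0
```

>>> arm_command:
  rows:
    - [[85,0,0,0.3,0],[85,0,0,0.6,0],[85,0,0,0.8,0],[85,-0.2,0.4,0.3,0],[85,-0.2,0.9,0,0],[85,-0.2,1,0,0],[85,0,1,0,0],[85,0,0.5,0,0],[85,0,0,0,0],[85,0,0,0,0]]

```text
t: 54.65
eef_pos: [0.4279, 0.3916, 0.3788]
tool_rot: [0.0, 0.029, 1.0, -0.0]
contact_force: [-0.2, -0.1, 0.2]
gripper_width: 1.0
grasp_force: 0.0
```

```bash
python3 - <<'E'
from h import *
o=get_obs();p=o["eef_pos"];print(p.round(4),o["t"])
I={n:cams.read_camera(n)[:,:,::-1].copy() for n in C};G={n:gmag(I[n]) for n in C}
for ns in(["scene","top"],):
    x,s=fit(G,ns,lambda x:[circ(x,[0,0,1],.014)],[.461,.169,.289],.005);print("knobtop",x.round(4),s)
    y,s=fit(G,["scene"],lambda v:[circ([x[0],x[1],v[0]],[0,0,1],.034)],[.219],.005);print("foot edge z",y.round(4),s)
crop(I,[circ(x,[0,0,1],.014)],[("top",225,230),("scene",355,175)],"pics/g7.png",s=4)
E
```

```text
[0.4279 0.3916 0.3788] 54.65
knobtop [0.4595 0.168  0.2877] -411.87176513671875
foot edge z [0.2261] -134.57931518554688
```

View pics/g7.png

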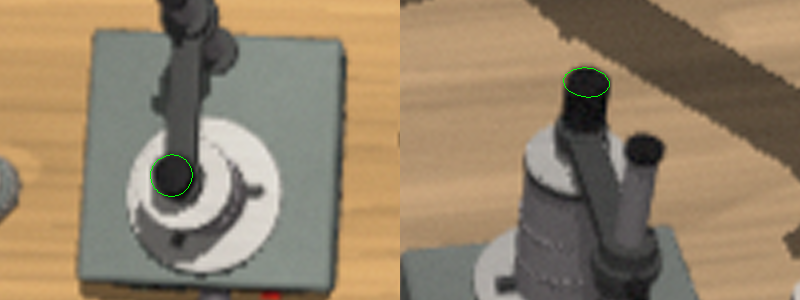

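The clamp foot sits over the stack, and the knob axis at (0.4595, 0.168) matches the seat. Force, travel and height all give a foot push of about 10–11 mm. The gripper is clear, so I'm handing in.

```bash
python3 -c "
from station import job
print(job.hand_in())"
```

```text
the job is handed in; nothing more can be done
None
```

Job handed in at about 55 s: the fine and coarse sieves look fully nested in the pan, and the clamp is at its stop with its foot pushed up about 10–11 of 20 mm (my estimate); no verdict was shown.

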